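# Stand the slumped pattern boards up in the rack

### The arm

A 7-joint arm with a two-finger parallel gripper is mounted at the origin on the work surface. World frame = base frame: x ahead of the robot, y to its left, z up, the work surface at z = 0. Lengths are in m, angles in rad, forces in N, time in s.
With the tool pointing down it reaches from about 0.4 to 0.875 m from the base axis. Payload 19.3 kg.
Tool frame: the origin (TCP) lies at the very end of the fingers, on their centre line; the grasp point (between the pads) lies 19 mm behind it; z points along the fingers, y is the line along which they close (so a half turn about z gives the same grasp; the last joint's range is limited). The gripper opens to 85 mm and grips with 20 to 120 N. Pads are 22 mm wide; open, the fingers measure 114 mm over their backs; the gripper's body (76 mm by 85 mm) begins 54 mm behind the grasp point. The pads swing forward as they close: fully open they stand 13 mm farther back than shut.
Start: joints at [-1.356, 0.521, -0.036, 1.599, 0.021, 1.021, -0.113], TCP at [0.176, 0.6, 0.231] pointing down, gripper open.
Joint ranges: [-2.91, 2.91], [-0.3, 2.13], [-1.5, 1.42], [0.17, 2.43], [-1.26, 4.41], [0.16, 1.93], [-2.52, 2.52]. Speed limits (rad/s): [1.89, 1.89, 2.39, 2.39, 3.01, 3.01, 3.01].

### API

Orientations are given as [roll, pitch, yaw] about the fixed x, y, z axes, in that order (R = Rz(yaw) Ry(pitch) Rx(roll)).
In Python, from workcell import observe, grab_frame, job_done gives the robot as it stands.
- The arm moves only by the tool move_arm, never from a script. Its argument "plan" is a list that holds one entry, the list of rows, each a list of 7 numbers: the shift along the tool's x, y, z each as a share of 0.02 m, from -1 to 1, then the turn, a rotation vector about the tool's x, y, z each as a share of 6 degrees, from -1 to 1, then the opening, from -1 (shut) to 1 (fully open). A call has exactly 10 rows; each row shifts and turns the commanded pose from where the row before left it, along the tool's axes as they then stand; what a row does not reach is not made up. A row lasts 1/10 s, in which the tool goes at most 50 mm and 8.59 degrees, less where a joint would pass 70% of its speed; a pose out of reach is approached as far as the arm can. A call with a number of a shift or a turn outside -1 to 1 is refused whole. A call with a gripper value outside its range is refused whole. The fingers move at their own pace and stop on an object; "grip_force" is the grip in N (left out, the last holds). Time passes only in rows, so rows that do not move let the fingers close, or fill a call up. It gives the time, the measured TCP pose, the force, the opening and the grip force at its end, in the units of the state.
- observe(): the state, without advancing time (a new reading comes with each control period).
- grab_frame(name): name is "scene" or "top" or "wrist"; returns a dict with "color" (420x560x3 uint8, red, green, blue), "intrinsics" (3x3 intrinsics, pixels), "k1" (the pictures are not rectified: a ray, as slopes to the right and down, at radius r is drawn at 1 + k1 r^2 times it, then the intrinsics apply), "position" and "orientation" of the camera in the world; the wrist camera has in their place "tool_from_camera" (4x4, takes a point from camera to tool coordinates, whose origin is the TCP and whose axes are the flange's). Camera axes: x right, y down, z forward; pixel columns grow to the right and rows downward; lengths in m; the calibration is good to about 2 mm. A picture is of the moment at which its call begins: read the wrist's pose just before it. There is no depth.
- job_done(): hands the job in; it is judged then, once.
The state is a dict: "clock": time; "qpos": joint angles; "qd": joint speeds; "joint_efforts": joint torques, N m; "position": TCP position; "tool_rot": TCP orientation; "force": force on the tool from outside, world axes, zero at the start; "moment": the same for the moment, N m; "grip_width": finger opening in m; "finger_force": force on a finger pad.
Only numpy, scipy, OpenCV 4.12 (cv2) and the standard library are available. Lean on these libraries where they do the work, as an engineer would, in place of code of your own. Each camera call takes 0.05 s, during which the arm holds its last target. There are 200 camera calls.

### The job

In the leather workshop's board rack, the red and the yellow pattern board have slumped forward onto the rack's front rail. Tip each of them up on edge so that its foot drops fully into its slot and it stands leaning back against the posts behind it, like the blue one. Leave the blue board standing, and do not disturb the dye jar or the mallet.

Things in the scene. Friction and masses are not known exactly. Their poses are not given: they have to be found in the camera images.
- rack: Fixed plywood rack, 165 mm deep (x), 398 mm wide (y). Its x points away from the robot (yawed up to 13 deg), z up; origin on the bench under the slots' middle line. Three bays at y = -130, 0, 130 mm, one board each, parted by 8 mm fins (x -27 to 28 mm, 70 mm high, 122 mm free between). Its slots, rail and posts are described under slot_mid, rail_mid, post_top.
- slot_mid (a point): Middle of the middle slot's floor, at rack x = 0, 10 mm above the bench. The slots run along rack y; each is 23 mm wide, from the front lip (slot side at rack x = -11 mm, 8 mm thick, top 40 mm above bench) to the back wall (slot side at x = 12 mm on the floor, leaning back 8 deg, top 50 mm above bench).
- rail_mid (a point): Middle of the round aluminium front rail's axis, at rack x = -75 mm, 86 mm above the bench. Rail 12 mm thick, along rack y, full width, on 14 by 8 mm uprights in line with the fins. A slumped board lies on lip and rail, its top edge about 30 mm past the rail towards the robot, the edge's underside about 122 mm above the bench.
- post_top (a point): Middle of the line through the top front edges of the back posts, at rack x = 29 mm, 130 mm above the bench. Each bay has two posts, 16 mm wide, 64 mm apart, carrying on the back wall's face, leaning back 8 deg.
- red_board: Red board with white pattern shape, 105 wide (y), 150 high (z), 10 mm thick (x), about 150 g. Origin: middle of foot edge on the back face (turned to the posts); z foot to top, x out of the back, front face at x = -10 mm. Starts in any bay, slumped to the robot 40 deg above level, foot at the back wall about 15 mm over the slot floor. Fully home: origin 10 mm above bench, leaning back about 8 deg.
- yellow_board: Yellow board, with a dark pattern shape; same size, axes and start as the red board, in another bay.
- blue_board: Blue board, white pattern shape, same size and axes; already standing in the remaining bay, to be left standing.
- red_board_top (a point): Middle of the red board's top edge (150 mm up its z, mid thickness).
- yellow_board_top (a point): Middle of the yellow board's top edge (150 mm up its z, mid thickness).
- blue_board_top (a point): Middle of the blue board's top edge (150 mm up its z, mid thickness).
- dye_jar: Amber jar with a black cap, 60 mm across, 95 mm high, standing to one side of the rack; origin at the centre of its underside.
- mallet: Hammer-shaped mallet, 200 mm long, lying on the bench to the other side of the rack; origin on its underside, handle to its -x.
Not all that is in view belongs to the job. There is more than one size of the red_board; the one meant has the size given above.

How it is judged:
By the outcome, as a careful person would: the job done as asked, in the order asked, and still so for the second after the job is handed in, with the robot touching nothing.
It also fails if it takes over 51 s, if anything falls off the work surface, if the arm or the gripper's body presses on something with over 40 N, if the wrist force passes 120 N, or if a joint passes its speed limit or range.

## Working session

There is one attempt and no reset: what is moved stays moved. The work goes in short steps, Python scripts to look and compute and a tool call to move; the robot and the scene stay as the last step left them, time stands still between calls to the robot, and variables do not carry over. Pictures are saved under pics/ and viewed, at most 10 in all, crops included, and the job is handed in when it is done.

Besides the shell and the picture viewer there is one more tool, called after "Call:" as name(argument=value, ...), one argument or row to a line, values as JSON. move_arm: Moves the arm, as the interface text tells. Shift numbers are shares of 0.02 m and turn numbers shares of 6 degrees, none past 1 either way. Its arguments: {"type":"object","properties":{"plan":{"type":"array"},"grip_force":{"type":"number"}},"required":["plan"]}

```bash
mkdir -p pics; ls; python3 - <<'E'
from workcell import observe, grab_frame
import cv2,json,pickle
s=observe(); print({k:s[k] for k in('clock','position','tool_rot','grip_width','force')})
d={}
for n in('scene','top'):
    f=grab_frame(n); d[n]=f; cv2.imwrite(f'pics/{n}0.png',f['color'][:,:,::-1])
    print(n,f['intrinsics'],f['k1'],f['position'],f['orientation'])
pickle.dump(d,open('f0.pkl','wb'))
E
```

```text
pics
{'clock': 0.0, 'position': array([0.1755587 , 0.59949847, 0.23072912]), 'tool_rot': array([-3.14047262e+00,  1.02063258e-04,  2.85680194e+00]), 'grip_width': 0.08548103168649361, 'force': array([ 1.25691874, -0.48742801,  0.39263983])}
scene [[416.68726272   0.         277.99790365]
 [  0.         416.68726272 212.44171793]
 [  0.           0.           1.        ]] -0.05255599025237418 [1.10863037 0.42992163 1.13400707] [-2.56048523  0.01234157  2.26127756]
top [[401.82968434   0.         273.44744356]
 [  0.         401.82968434 213.05385014]
 [  0.           0.           1.        ]] 0.021532986234512164 [ 0.44238314 -0.0224165   1.04401138] [-2.96629083  0.00404365 -1.56496111]
```

View pics/scene0.png

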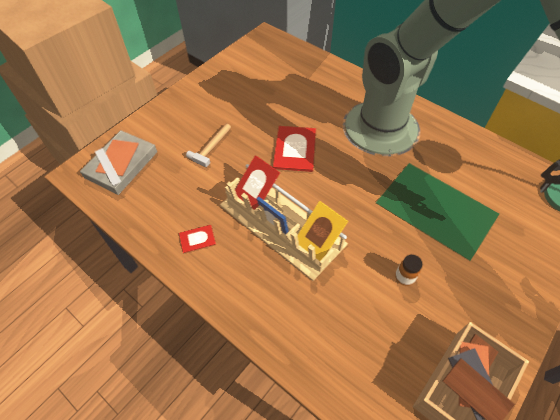

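View pics/top0.png

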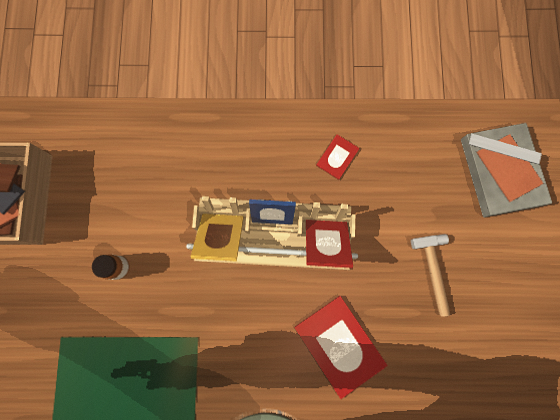

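The top view shows three red candidates: the one in the rack's right bay (329,242), a larger one on the bench (341,347) and a smaller one (338,157). The rack one fits the description. Yellow is in the left bay (216,237) and blue stands in the middle (272,212). The jar is at (108,267) and the mallet at (435,270). I'll check with a close crop.

```bash
python3 - <<'E'
import cv2
a=cv2.imread('pics/top0.png')[190:280,180:370]
cv2.imwrite('pics/crop1.png',cv2.resize(a,None,fx=4.2,fy=4.2,interpolation=cv2.INTER_CUBIC))
E
```

```text
(no output)
```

View pics/crop1.png

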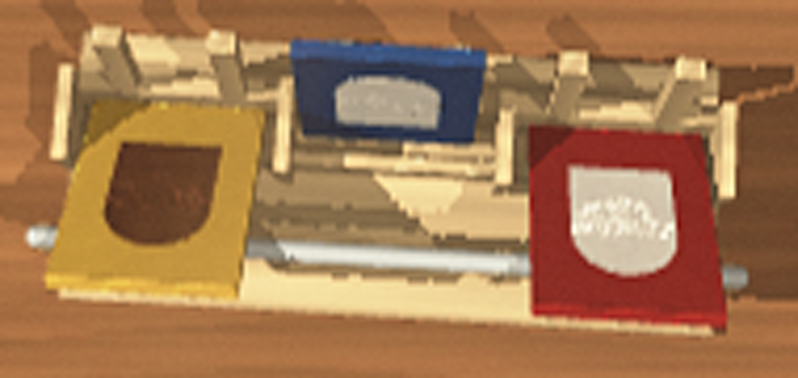

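The crop confirms the choice: the right-bay red board (628,230 in the crop) is slumped on the rail and is the right size. Next I fit the rack pose from the rail ends and post tops.

```bash
cat > h.py <<'E'
import numpy as np
from scipy.optimize import least_squares
from scipy.spatial.transform import Rotation as R
def proj(f,P):
    p=(np.asarray(P)-f['position'])@R.from_euler('xyz',f['orientation']).as_matrix()
    s=p[:,:2]/p[:,2:]; s=s*(1+f['k1']*(s**2).sum(1,keepdims=True))
    K=f['intrinsics']; return s*[K[0,0],K[1,1]]+K[:2,2]
def rack(q,L):
    L=np.asarray(L,float)/1000; c,s=np.cos(q[2]),np.sin(q[2])
    return np.c_[q[0]+c*L[:,0]-s*L[:,1],q[1]+s*L[:,0]+c*L[:,1],L[:,2]]
RQ=None
E
python3 - <<'E'
from h import *; import pickle
f=pickle.load(open('f0.pkl','rb'))['top']
L=[[-75,199,86],[-75,-199,86],[32,162,131],[32,98,131],[32,-98,131],[32,-162,131]]
px=np.array([[28,237],[747,278],[108,33],[222,38],[574,60],[690,65]])/4.2+[180,190]
r=least_squares(lambda q:(proj(f,rack(q,L))-px).ravel(),[.5,0,0])
print(r.x,np.degrees(r.x[2]),'\n',r.fun.reshape(-1,2).round(1))
q=r.x
# board corners: back face top edge predicted rack x -99,z130; measure y
for n,a in (('red',[[531,300],[724,322]]),('yel',[[48,282],[238,288]])):
    for p in np.array(a)/4.2+[180,190]:
        g=least_squares(lambda v:(proj(f,rack(q,[[v[0],v[1],130]]))-p).ravel(),[-99,0]).x; print(n,g.round(1))
for n,p,z in(('jar',[[107,267]],95),('blue top',[[272,201]],159)):
    print(n,least_squares(lambda v:(proj(f,rack(q,[[v[0],v[1],z]]))-p).ravel(),[0,0]).x.round())
print(rack(q,[[-150,130,110],[-150,-130,110],[-105,130,122],[-105,-130,122]]).round(4))
E
```

```text
[ 0.59745067 -0.01887846 -0.05233683] -2.998679296374639 
 [[ 2.2 -1.2]
 [-2.  -1.3]
 [-0.6  0.5]
 [-0.3  0.9]
 [ 0.3  0.4]
 [ 0.4  0.8]]
red [-99.8 -79.4]
red [-105.5 -183.2]
yel [-105.2  181.1]
yel [-102.5   78.5]
jar [-137.  383.]
blue top [29.  6.]
[[ 0.4545  0.1188  0.11  ]
 [ 0.4409 -0.1409  0.11  ]
 [ 0.4994  0.1164  0.122 ]
 [ 0.4858 -0.1432  0.122 ]]
```

Call:
move_arm(
  plan=[
    [[0, 0, 0, 0, 0, -1, 0], [0, 0, 0, 0, 0, -1, 0], [0, 0, 0, 0, 0, -0.22, 0], [-0.65, -1, 0, 0, 0, 0, 0], [-0.65, -1, 0, 0, 0, 0, 0], [-0.65, -1, 0, 0, 0, 0, 0], [-0.65, -1, 0, 0, 0, 0, 0], [-0.65, -1, 0, 0, 0, 0, 0], [-0.65, -1, 0, 0, 0, 0, 0], [-0.65, -1, 0, 0, 0, 0, 0]],
  ],
)

```text
clock: 1.1
position: [0.2596, 0.4543, 0.2312]
tool_rot: [-3.141, -0.0, 3.087]
force: [1.1, 0.0, 0.5]
grip_width: 0.0424
finger_force: 0.0
```

Call:
move_arm(
  plan=[
    [[-0.65, -1, 0, 0, 0, 0, 0], [-0.65, -1, 0, 0, 0, 0, 0], [-0.65, -1, 0, 0, 0, 0, 0], [-0.65, -1, 0, 0, 0, 0, 0], [-0.65, -1, 0, 0, 0, 0, 0], [-0.65, -1, 0, 0, 0, 0, 0], [-0.65, -1, 0, 0, 0, 0, 0], [-0.65, -1, 0, 0, 0, 0, 0], [-0.65, -1, 0, 0, 0, 0, 0], [-0.65, -1, 0, 0, 0, 0, 0]],
  ],
)

```text
clock: 2.1
position: [0.3789, 0.2478, 0.2313]
tool_rot: [3.142, -0.0, 3.087]
force: [0.1, 0.1, -0.1]
grip_width: 0.0426
finger_force: 0.0
```

Call:
move_arm(
  plan=[
    [[-0.66, -1, 0, 0, 0, 0, 0], [-0.66, -1, 0, 0, 0, 0, 0], [-0.66, -1, 0, 0, 0, 0, 0], [-0.66, -1, 0, 0, 0, 0, 0], [-0.66, -1, 0, 0, 0, 0, 0], [-0.66, -1, 0, 0, 0, 0, 0], [-0.15, -0.24, 1, 0, 0, 0, 0], [0, 0, 1, 0, 0, 0, 0], [0, 0, 1, 0, 0, 0, 0], [0, 0, 1, 0, 0, 0, 0]],
  ],
)

```text
clock: 3.1
position: [0.4541, 0.1196, 0.1506]
tool_rot: [3.142, 0.0, 3.086]
force: [1.6, 0.1, -0.3]
grip_width: 0.0425
finger_force: 0.0
```

Call:
move_arm(
  plan=[
    [[0, 0, 1, 0, 0, 0, 0], [0, 0, 1, 0, 0, 0, 0], [0, 0, 0.4, 0, 0, 0, 0], [-0.4, 0, 0, 0, 0, 0, 0], [-0.4, 0, 0, 0, 0, 0, 0], [-0.3, 0, 0, 0, 0, 0, 0], [-0.2, 0, 0, 0, 0, 0, 0], [0, 0, 0, 0, 0, 0, 0], [0, 0, 0, 0, 0, 0, 0], [0, 0, 0, 0, 0, 0, 0]],
  ],
)

```text
clock: 4.1
position: [0.4798, 0.1184, 0.1034]
tool_rot: [-3.142, -0.0, 3.089]
force: [-0.5, -0.3, -0.1]
grip_width: 0.0423
finger_force: 0.0
```

```bash
python3 - <<'E'
from workcell import grab_frame
import cv2
f=grab_frame('scene'); a=f['color'][150:290,200:420,::-1]
cv2.imwrite('pics/s1.png',cv2.resize(a,None,fx=3.6,fy=3.6,interpolation=cv2.INTER_CUBIC))
E
```

```text
(no output)
```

View pics/s1.png

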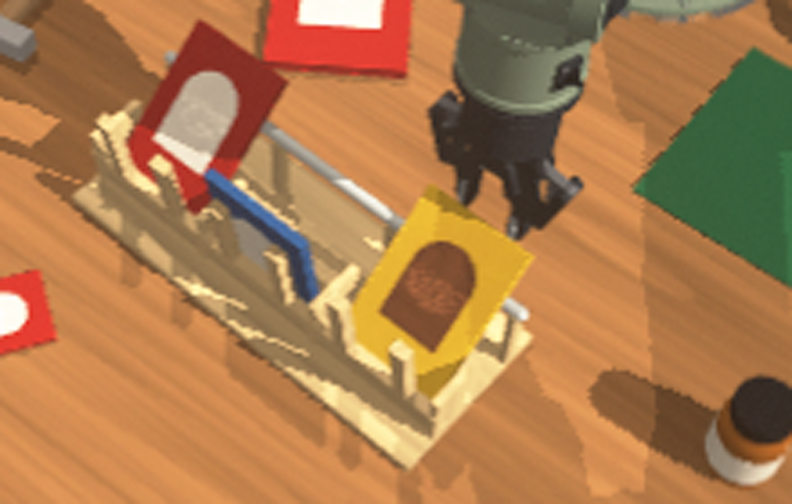

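The picture shows the half-open fingers (515,225 in the crop) in front of the yellow board's raised edge. I'll push it along the arc now.

Call:
move_arm(
  plan=[
    [[-0.4, 0, 0, 0, 0, 0, 0], [-0.4, 0, -0.33, 0, 0, 0, 0], [-0.4, 0, -0.33, 0, 0, 0, 0], [-0.4, 0, -0.33, 0, 0, 0, 0], [-0.42, 0, -0.18, 0, 0, 0, 0], [-0.42, 0, -0.18, 0, 0, 0, 0], [-0.42, 0, -0.18, 0, 0, 0, 0], [-0.42, 0, -0.18, 0, 0, 0, 0], [0, 0, 0, 0, 0, 0, 0], [0, 0, 0, 0, 0, 0, 0]],
  ],
)

```text
clock: 5.15
position: [0.5454, 0.1149, 0.1373]
tool_rot: [-3.141, -0.0, 3.089]
force: [-1.0, 0.3, 0.8]
grip_width: 0.0426
finger_force: 0.2
```

```bash
cat > snap.py <<'E'
import sys,cv2,numpy as np
from workcell import grab_frame,observe
a=grab_frame('scene')['color'][150:290,200:420,::-1]
b=grab_frame('top')['color'][180:290,170:380,::-1]
a=cv2.resize(a,(550,350),interpolation=cv2.INTER_CUBIC);b=cv2.resize(b,(460,241),interpolation=cv2.INTER_CUBIC)
c=np.zeros((595,560,3),np.uint8);c[:350,:550]=a;c[350:591,:460]=b
cv2.imwrite(sys.argv[1],c)
E
python3 snap.py pics/s2.png
```

```text
(no output)
```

View pics/s2.png

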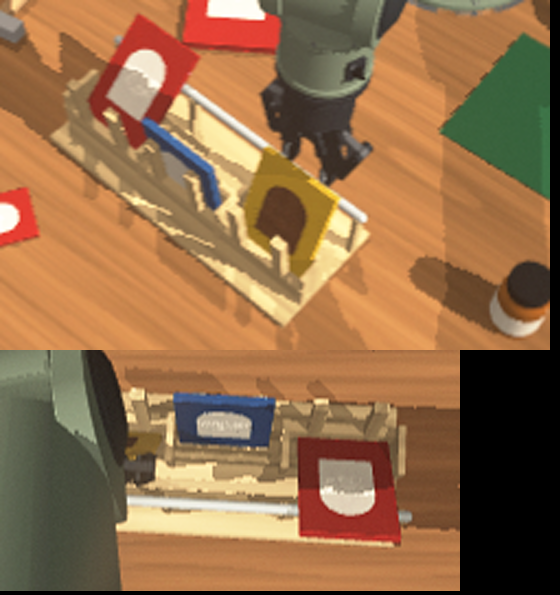

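The yellow board is tipping up (290,210). I'll carry on to upright and a little past.

Call:
move_arm(
  plan=[
    [[-0.37, 0, -0.05, 0, 0, 0, 0], [-0.37, 0, -0.05, 0, 0, 0, 0], [-0.37, 0, -0.05, 0, 0, 0, 0], [-0.37, 0, -0.05, 0, 0, 0, 0], [-0.37, 0, -0.05, 0, 0, 0, 0], [-0.26, 0, 0, 0, 0, 0, 0], [-0.26, 0, 0, 0, 0, 0, 0], [-0.26, 0, 0, 0, 0, 0, 0], [-0.26, 0, 0, 0, 0, 0, 0], [0, 0, 0, 0, 0, 0, 0]],
  ],
)

```text
clock: 6.25
position: [0.6038, 0.1119, 0.1424]
tool_rot: [-3.142, 0.0, 3.089]
force: [0.3, -0.8, -0.1]
grip_width: 0.0425
finger_force: 0.0
```

```bash
python3 snap.py pics/s3.png
```

```text
(no output)
```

View pics/s3.png

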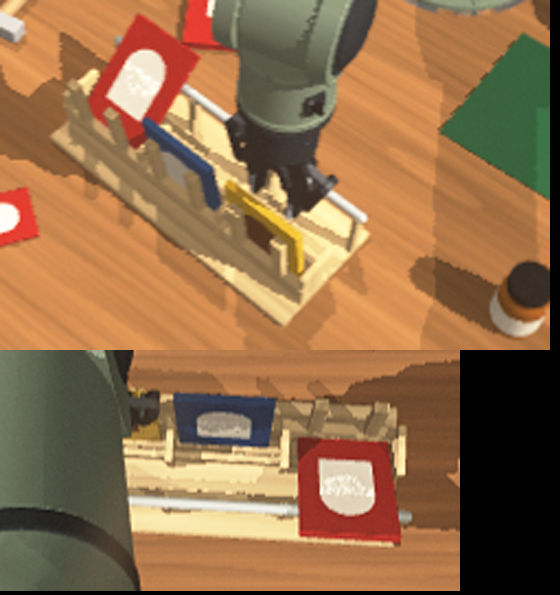

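Yellow stands against the posts with the contact force near zero. I'll check its height once the arm is clear, and meanwhile move back and across to red.

Call:
move_arm(
  plan=[
    [[0.4, 0, 0, 0, 0, 0, 0], [1, 0, 0, 0, 0, 0, 0], [1, 0, 0, 0, 0, 0, 0], [1, 0, 0, 0, 0, 0, 0], [1, 0, 0, 0, 0, 0, 0], [1, 0, 0, 0, 0, 0, 0], [1, 0, 0, 0, 0, 0, 0], [1, -1, 0, 0, 0, 0, 0], [0, -1, 0, 0, 0, 0, 0], [0, -1, 0, 0, 0, 0, 0]],
  ],
)

```text
clock: 7.35
position: [0.4512, 0.0594, 0.1428]
tool_rot: [3.141, 0.0, 3.09]
force: [0.2, 0.1, -0.1]
grip_width: 0.0429
finger_force: 0.0
```

Call:
move_arm(
  plan=[
    [[0, -1, 0, 0, 0, 0, 0], [0, -1, 0, 0, 0, 0, 0], [0, -1, 0, 0, 0, 0, 0], [0, -1, 0, 0, 0, 0, 0], [0, -1, 0, 0, 0, 0, 0], [0, -1, 0, 0, 0, 0, 0], [0, -1, 0, 0, 0, 0, 0], [0, -1, 0, 0, 0, 0, 0], [0, -1, 0, 0, 0, 0, 0], [0, -1, 0, 0, 0, 0, 0]],
  ],
)

```text
clock: 8.35
position: [0.4412, -0.1404, 0.1427]
tool_rot: [3.141, 0.0, 3.089]
force: [-0.2, 0.3, -0.4]
grip_width: 0.0429
finger_force: 0.0
```

```bash
python3 snap.py pics/s4.png; python3 - <<'E'
from workcell import grab_frame
import cv2
f=grab_frame('top')['color'][185:285,180:300,::-1]
g=grab_frame('scene')['color'][190:280,240:360,::-1]
a=cv2.resize(f,(660,550),interpolation=cv2.INTER_CUBIC);cv2.imwrite('pics/t4.png',a)
E
```

```text
(no output)
```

View pics/s4.png

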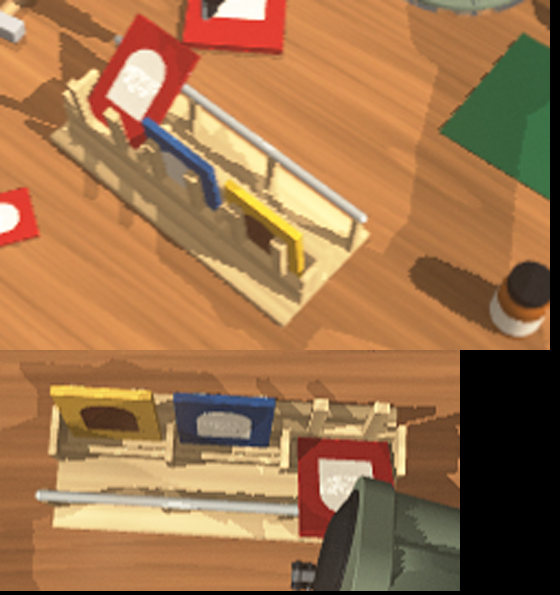

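Yellow (265,225) now stands in line with blue and looks home. I'll repeat the same sequence for red.

Call:
move_arm(
  plan=[
    [[0, 0, 1, 0, 0, 0, 0], [0, 0, 0.97, 0, 0, 0, 0], [-0.65, 0, 0, 0, 0, 0, 0], [-0.65, 0, 0, 0, 0, 0, 0], [-0.4, 0, 0, 0, 0, 0, 0], [-0.4, 0, -0.33, 0, 0, 0, 0], [-0.4, 0, -0.33, 0, 0, 0, 0], [-0.4, 0, -0.33, 0, 0, 0, 0], [-0.42, 0, -0.18, 0, 0, 0, 0], [-0.42, 0, -0.18, 0, 0, 0, 0]],
  ],
)

```text
clock: 9.55
position: [0.5174, -0.1434, 0.1305]
tool_rot: [3.142, 0.001, 3.09]
force: [-0.4, -0.2, 0.6]
grip_width: 0.0423
finger_force: 0.3
```

Call:
move_arm(
  plan=[
    [[-0.42, 0, -0.18, 0, 0, 0, 0], [-0.42, 0, -0.18, 0, 0, 0, 0], [-0.37, 0, -0.05, 0, 0, 0, 0], [-0.37, 0, -0.05, 0, 0, 0, 0], [-0.37, 0, -0.05, 0, 0, 0, 0], [-0.37, 0, -0.05, 0, 0, 0, 0], [-0.37, 0, -0.05, 0, 0, 0, 0], [-0.26, 0, 0, 0, 0, 0, 0], [-0.26, 0, 0, 0, 0, 0, 0], [-0.26, 0, 0, 0, 0, 0, 0]],
  ],
)

```text
clock: 10.55
position: [0.5862, -0.1475, 0.1422]
tool_rot: [-3.142, -0.0, 3.089]
force: [-0.3, -0.0, -0.0]
grip_width: 0.0423
finger_force: 0.0
```

Call:
move_arm(
  plan=[
    [[-0.26, 0, 0, 0, 0, 0, 0], [0, 0, 0, 0, 0, 0, 0], [0.4, 0, 0, 0, 0, 0, 0], [1, 0, 0, 0, 0, 0, 0], [1, 0, 0, 0, 0, 0, 0], [1, 0, 0, 0, 0, 0, 0], [1, 0, 0, 0, 0, 0, 0], [1, 0, 0, 0, 0, 0, 0], [1, 0, 0, 0, 0, 0, 0], [1, 0, -0.5, 0, 0, 0, 0]],
  ],
)

```text
clock: 11.55
position: [0.441, -0.1398, 0.1517]
tool_rot: [3.141, -0.002, 3.089]
force: [-0.5, 0.3, 0.3]
grip_width: 0.0428
finger_force: 0.0
```

```bash
python3 - <<'E'
import cv2,numpy as np
from workcell import grab_frame
import pickle
d={n:grab_frame(n) for n in('scene','top')}; pickle.dump(d,open('f5.pkl','wb'))
a=d['scene']['color'][175:270,210:350,::-1]; b=d['top']['color'][185:250,185:360,::-1]
c=np.vstack([cv2.resize(a,(505,343),interpolation=cv2.INTER_CUBIC).repeat(1,0)[:, :],]); e=cv2.resize(b,(700,260),interpolation=cv2.INTER_CUBIC)
o=np.zeros((603-3,700,3),np.uint8); o[:340,:505]=c[:340]; o[340:]=e
cv2.imwrite('pics/s5.png',o)
E
```

```text
(no output)
```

View pics/s5.png

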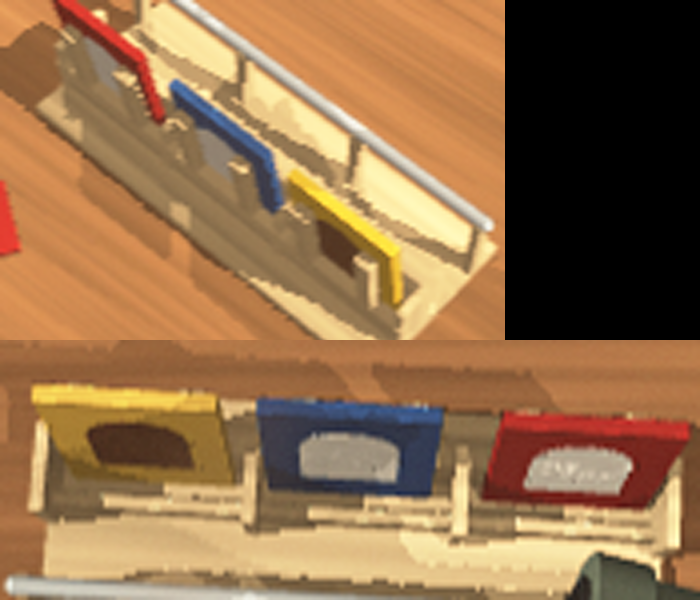

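All three boards stand in line. I'll check the heights by projecting the home-pose corners into the crop, and also for a foot 15 mm high.

```bash
python3 - <<'E'
from h import *; import pickle,cv2
d=pickle.load(open('f5.pkl','rb')); q=[.59745,-.01888,-.05234]
s,c=np.sin(np.radians(8)),np.cos(np.radians(8))
f=d['scene']; im=f['color'][175:270,210:350,::-1].copy(); im=cv2.resize(im,None,fx=5.6,fy=5.6,interpolation=cv2.INTER_CUBIC)
for y,n in((130,'yel'),(0,'blue'),(-130,'red')):
  for h,col in((0,(255,255,255)),(15,(255,0,255))):
    x0=12+h*s/c
    L=[[x0+150*s+t*c,y+k,10+h+150*c-t*s] for t,k in((0,52.5),(0,-52.5),(-10,-52.5),(-10,52.5))]
    p=proj(f,rack(q,L)); p=(p-[210,175]+.5)*5.6
    cv2.polylines(im,[p.round().astype(np.int32)],True,col,1)
cv2.imwrite('pics/o5.png',im)
E
```

```text
(no output)
```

View pics/o5.png

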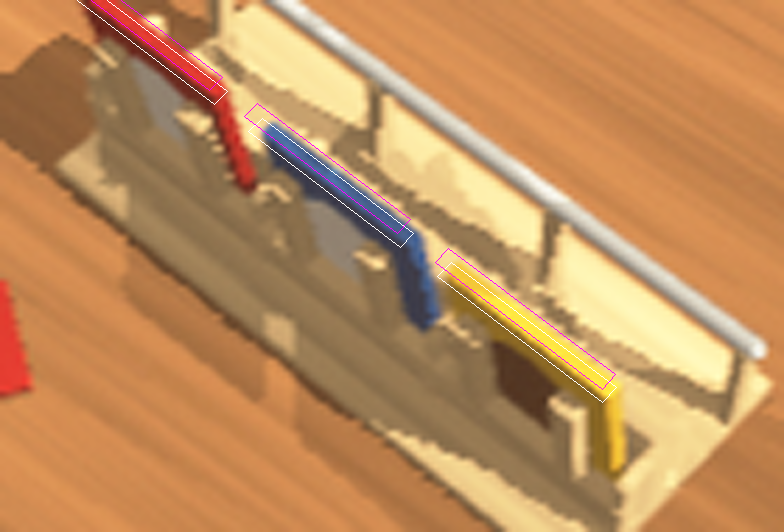

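The offsets are comparable, but I want numbers: compare each board's bright top face with blue's.

```bash
python3 - <<'E'
from h import *; import pickle,cv2
d=pickle.load(open('f5.pkl','rb')); q=[.59745,-.01888,-.05234]
s,c=np.sin(np.radians(8)),np.cos(np.radians(8))
for cam in('scene','top'):
 f=d[cam]; im=cv2.cvtColor(f['color'],cv2.COLOR_RGB2HSV).astype(int)
 for y,n,h0 in((130,'yel',24),(0,'blue',110),(-130,'red',0)):
  dh=abs((im[:,:,0]-h0+90)%180-90); m=((dh<(4 if n=='yel' else 10))&(im[:,:,1]>(170 if n!='blue' else 110))).astype(np.float32)
  v=im[:,:,2].astype(np.float32)
  # profile along height/normal: sample points moving in height, at mid-thickness, averaged over y
  hs=np.arange(-30,45,1.5); M=[];V=[]
  for h in hs:
    x0=12+h*s/c
    L=[[x0+150*s-5*c,y+k,10+h+150*c+5*s] for k in np.linspace(-35,35,36)]
    p=proj(f,rack(q,L)).astype(np.float32)
    M.append(cv2.remap(m,p[:,0],p[:,1],cv2.INTER_LINEAR).mean()); V.append((cv2.remap(v,p[:,0],p[:,1],cv2.INTER_LINEAR)).mean())
  print(cam,n,[f'{h:.0f}:{a:.1f}/{b:.0f}' for h,a,b in zip(hs,M,V)][8:40])
E
```

```text
scene yel ['-18:0.0/141', '-16:0.0/143', '-15:0.0/146', '-14:0.0/152', '-12:0.1/160', '-10:0.2/172', '-9:0.3/186', '-8:0.5/201', '-6:0.6/216', '-4:0.8/228', '-3:0.9/237', '-2:0.9/244', '0:1.0/248', '2:1.0/250', '3:1.0/251', '4:1.0/252', '6:1.0/252', '8:1.0/252', '9:1.0/252', '10:1.0/252', '12:1.0/252', '14:1.0/252', '15:0.9/251', '16:0.8/251', '18:0.7/251', '20:0.6/250', '21:0.4/250', '22:0.3/249', '24:0.2/247', '26:0.1/246', '27:0.0/244', '28:0.0/242']
scene blue ['-18:0.0/75', '-16:0.0/75', '-15:0.0/77', '-14:0.0/80', '-12:0.1/85', '-10:0.1/91', '-9:0.2/99', '-8:0.4/108', '-6:0.5/117', '-4:0.6/126', '-3:0.8/134', '-2:0.9/141', '0:0.9/146', '2:1.0/148', '3:1.0/150', '4:1.0/150', '6:1.0/150', '8:1.0/149', '9:1.0/148', '10:1.0/147', '12:0.9/146', '14:0.8/146', '15:0.7/146', '16:0.6/148', '18:0.4/151', '20:0.3/157', '21:0.2/165', '22:0.1/177', '24:0.0/189', '26:0.0/202', '27:0.0/213', '28:0.0/223']
scene red ['-18:1.0/107', '-16:1.0/108', '-15:1.0/109', '-14:1.0/112', '-12:1.0/118', '-10:1.0/125', '-9:1.0/135', '-8:1.0/147', '-6:1.0/159', '-4:1.0/172', '-3:1.0/185', '-2:1.0/196', '0:1.
[... 935 characters left out ...]
:0.7/125', '4:0.5/121', '6:0.3/119', '8:0.1/120', '9:0.0/125', '10:0.0/133', '12:0.0/141', '14:0.0/149', '15:0.0/155', '16:0.0/160', '18:0.0/164', '20:0.0/165', '21:0.0/166', '22:0.0/165', '24:0.0/165', '26:0.0/164', '27:0.0/163', '28:0.0/162']
top red ['-18:1.0/166', '-16:1.0/173', '-15:1.0/179', '-14:1.0/184', '-12:1.0/188', '-10:1.0/189', '-9:1.0/189', '-8:1.0/188', '-6:1.0/187', '-4:1.0/187', '-3:1.0/187', '-2:1.0/188', '0:1.0/187', '2:1.0/186', '3:0.9/182', '4:0.9/178', '6:0.7/174', '8:0.6/171', '9:0.4/168', '10:0.2/165', '12:0.1/164', '14:0.0/163', '15:0.0/163', '16:0.0/165', '18:0.0/167', '20:0.0/168', '21:0.0/168', '22:0.0/168', '24:0.0/168', '26:0.0/169', '27:0.0/169', '28:0.0/170']
```

Both boards are within about 3 mm of blue's height. There is plenty of time, so I'll confirm by a gentle press on each top with shut fingers; a home board's top is at z ≈ 0.159.

Call:
move_arm(
  plan=[
    [[0, 0, -1, 0, 0, 0, -1], [0, 0, -1, 0, 0, 0, -1], [-1, 0, 0, 0, 0, 0, -1], [-1, 0, 0, 0, 0, 0, -1], [-1, 0, 0, 0, 0, 0, -1], [-1, 0, 0, 0, 0, 0, -1], [-1, 0, 0, 0, 0, 0, -1], [-1, 0, 0, 0, 0, 0, -1], [-1, 0, 0, 0, 0, 0, -1], [-1, 0, 0, 0, 0, 0, -1]],
  ],
)

```text
clock: 12.65
position: [0.6037, -0.1484, 0.1921]
tool_rot: [3.142, -0.0, 3.089]
force: [0.6, 0.6, 0.7]
grip_width: 0.0002
finger_force: 0.0
```

Call:
move_arm(
  plan=[
    [[-0.9, 0, 0, 0, 0, 0, -1], [0, 0, 0.5, 0, 0, 0, -1], [0, 0, 0.4, 0, 0, 0, -1], [0, 0, 0.1, 0, 0, 0, -1], [0, 0, 0.1, 0, 0, 0, -1], [0, 0, 0.1, 0, 0, 0, -1], [0, 0, 0, 0, 0, 0, -1], [0, 0, 0, 0, 0, 0, -1], [0, 0, 0, 0, 0, 0, -1], [0, 0, 0, 0, 0, 0, -1]],
  ],
)

```text
clock: 13.65
position: [0.6211, -0.1493, 0.1685]
tool_rot: [-3.142, 0.0, 3.089]
force: [-0.8, -0.4, 0.4]
grip_width: 0.0001
finger_force: 0.0
```

Call:
move_arm(
  plan=[
    [[0, 0, 0.1, 0, 0, 0, -1], [0, 0, 0, 0, 0, 0, -1], [0, 0, 0.1, 0, 0, 0, -1], [0, 0, 0, 0, 0, 0, -1], [0, 0, 0, 0, 0, 0, -1], [0, 0, 0, 0, 0, 0, -1], [0, 0, 0, 0, 0, 0, -1], [0, 0, 0, 0, 0, 0, -1], [0, 0, 0, 0, 0, 0, -1], [0, 0, 0, 0, 0, 0, -1]],
  ],
)

```text
clock: 14.65
position: [0.621, -0.1493, 0.1643]
tool_rot: [-3.142, 0.0, 3.089]
force: [0.3, -0.6, 0.3]
grip_width: 0.0
finger_force: 0.0
```

Call:
move_arm(
  plan=[
    [[0, 0, 0.1, 0, 0, 0, -1], [0, 0, 0, 0, 0, 0, -1], [0, 0, 0.05, 0, 0, 0, -1], [0, 0, 0, 0, 0, 0, -1], [0, 0, 0.05, 0, 0, 0, -1], [0, 0, 0, 0, 0, 0, -1], [0, 0, 0, 0, 0, 0, -1], [0, 0, 0, 0, 0, 0, -1], [0, 0, 0, 0, 0, 0, -1], [0, 0, 0, 0, 0, 0, -1]],
  ],
)

```text
clock: 15.65
position: [0.621, -0.1493, 0.1603]
tool_rot: [-3.142, 0.0, 3.089]
force: [-0.4, -0.7, 0.5]
grip_width: -0.0001
finger_force: 0.0
```

Call:
move_arm(
  plan=[
    [[0, 0, 0.05, 0, 0, 0, -1], [0, 0, 0, 0, 0, 0, -1], [0, 0, 0, 0, 0, 0, -1], [0, 0, 0, 0, 0, 0, -1], [0, 0, 0, 0, 0, 0, -1], [0, 0, 0, 0, 0, 0, -1], [0, 0, 0, 0, 0, 0, -1], [0, 0, 0, 0, 0, 0, -1], [0, 0, 0, 0, 0, 0, -1], [0, 0, 0, 0, 0, 0, -1]],
  ],
)

```text
clock: 16.65
position: [0.6211, -0.1494, 0.1594]
tool_rot: [-3.142, 0.0, 3.089]
force: [1.1, -0.3, 4.9]
grip_width: 0.0003
finger_force: 2.2
```

The fingers touch red at 0.160, which is fully home. Now the same check on yellow, passing 30 mm above blue.

Call:
move_arm(
  plan=[
    [[0, 0, -0.7, 0, 0, 0, -1], [0, 0, -0.8, 0, 0, 0, -1], [0, 1, 0, 0, 0, 0, -1], [0, 1, 0, 0, 0, 0, -1], [0, 1, 0, 0, 0, 0, -1], [0, 1, 0, 0, 0, 0, -1], [0, 1, 0, 0, 0, 0, -1], [0, 1, 0, 0, 0, 0, -1], [0, 1, 0, 0, 0, 0, -1], [0, 1, 0, 0, 0, 0, -1]],
  ],
)

```text
clock: 17.65
position: [0.6294, 0.0113, 0.1901]
tool_rot: [3.142, 0.0, 3.089]
force: [-0.0, -0.1, -0.8]
grip_width: 0.0001
finger_force: 0.0
```

Call:
move_arm(
  plan=[
    [[0, 1, 0, 0, 0, 0, -1], [0, 1, 0, 0, 0, 0, -1], [0, 1, 0, 0, 0, 0, -1], [0, 1, 0, 0, 0, 0, -1], [0, 1, 0, 0, 0, 0, -1], [0, 0, 0.6, 0, 0, 0, -1], [0, 0, 0.5, 0, 0, 0, -1], [0, 0, 0.1, 0, 0, 0, -1], [0, 0, 0, 0, 0, 0, -1], [0, 0, 0, 0, 0, 0, -1]],
  ],
)

```text
clock: 18.65
position: [0.6348, 0.1096, 0.1656]
tool_rot: [-3.141, 0.0, 3.088]
force: [-0.5, -0.6, -0.3]
grip_width: 0.0002
finger_force: 0.0
```

Call:
move_arm(
  plan=[
    [[0, 0, 0.1, 0, 0, 0, -1], [0, 0, 0, 0, 0, 0, -1], [0, 0, 0.05, 0, 0, 0, -1], [0, 0, 0, 0, 0, 0, -1], [0, 0, 0.05, 0, 0, 0, -1], [0, 0, 0, 0, 0, 0, -1], [0, 0, 0.05, 0, 0, 0, -1], [0, 0, 0, 0, 0, 0, -1], [0, 0, 0, 0, 0, 0, -1], [0, 0, 0, 0, 0, 0, -1]],
  ],
)

```text
clock: 19.65
position: [0.6346, 0.1104, 0.1603]
tool_rot: [3.142, -0.0, 3.089]
force: [-0.2, 1.1, 0.4]
grip_width: -0.0002
finger_force: 0.0
```

Yellow's top is no higher than 0.160, so it is also fully home. I'll lift away and take a last look.

Call:
move_arm(
  plan=[
    [[0, 0, -1, 0, 0, 0, -1], [0, 0, -1, 0, 0, 0, -1], [0, 0, -1, 0, 0, 0, -1], [0, 0, -1, 0, 0, 0, -1], [1, 0, 0, 0, 0, 0, -1], [1, 0, 0, 0, 0, 0, -1], [1, 0, 0, 0, 0, 0, -1], [1, 0, 0, 0, 0, 0, -1], [1, 0, 0, 0, 0, 0, -1], [1, 0, 0, 0, 0, 0, -1]],
  ],
)

```text
clock: 20.65
position: [0.514, 0.1166, 0.2404]
tool_rot: [3.142, 0.0, 3.089]
force: [-0.7, 0.9, 0.4]
grip_width: 0.0
finger_force: 0.0
```

```bash
python3 - <<'E'
import cv2
from workcell import grab_frame
cv2.imwrite('pics/end.png',grab_frame('scene')['color'][:,:,::-1])
E
```

```text
(no output)
```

View pics/end.png

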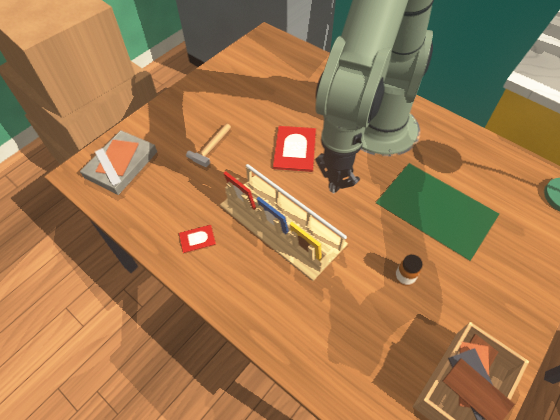

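All three boards stand (red 240,188; blue 272,213; yellow 306,240). The jar and mallet have not moved, and the arm is clear.

```bash
python3 -c "
from workcell import job_done
print(job_done())"
```

```text
the job is handed in; nothing more can be done
None
```

The red and yellow boards now stand fully home in their slots, leaning back on the posts like the blue one; the blue board, dye jar and mallet were not touched, and the job was handed in at about 21 s.

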